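Scrub the sample beaker and hold it in its clamp

ROBOT

A 6-joint arm with a two-finger parallel gripper is mounted at the origin on the work surface. World frame = base frame: x ahead of the robot, y to its left, z up, the work surface at z = 0. Lengths are in mm, angles in rad, forces in N, time in s.
With the tool pointing down it reaches from about 350 to 975 mm from the base axis. Payload 7.1 kg.
Tool frame: the origin (TCP) lies midway between the tips of the shut fingers; the grasp point (between the pads) lies 19 mm behind it; z points along the fingers, y is the line along which they close (so a half turn about z gives the same grasp; the last joint's range is limited). The gripper opens to 88 mm and grips with 3 to 60 N. Pads are 20 mm wide; open, the fingers measure 115 mm over their backs; the gripper's body (75 mm by 178 mm) begins 61 mm behind the grasp point.
Start: joints at [-0.019, 0.423, 1.63, -0, 1.089, -0.019], TCP at [624.984, 0.026, 222.675] pointing down, gripper open.
Joint ranges: [-3, 3], [-0.9, 2.11], [0.09, 2.58], [-1.31, 4.45], [0.11, 2.69], [-2.54, 2.54]. Speed limits (rad/s): [2.39, 2.39, 3.01, 3.14, 3.14, 3.14].

INTERFACE

Orientations are given as a rotation vector (axis times angle).
In Python, from workcell import ctrl gives the robot as it stands. The module is installed in compiled form; this text tells all that it offers.
- The arm moves only by the tool servo_tool, never from a script. Its argument "increments" is a list of rows, each a list of 7 numbers: the shift along the world's x, y, z in cm, then the turn, a rotation vector about the world's x, y, z in degrees, then the opening, from -1 (shut) to 1 (fully open). A call has 1 to 20 rows; each row is the pose to reach, as a shift and turn from the pose commanded when the call began; what a row does not reach only later rows make up. A row lasts 1/12 s, in which the tool goes at most 41.7 mm and 7.16 degrees, less where a joint would pass 70% of its speed; a pose out of reach is approached as far as the arm can. A call with a gripper value outside its range is refused whole. The fingers move at their own pace and stop on an object; the grip force is fixed at half the most. Time passes only in rows, so rows that repeat a pose let the fingers close. It gives the time, the measured TCP pose, the force, the opening and the grip force at its end, in the units of the state.
- ctrl.get_obs(): the state, without advancing time (a new reading comes with each control period).
- ctrl.get_image(name): name is "scene" or "side" or "wrist"; returns a dict with "image" (400x640x3 uint8, red, green, blue), "fx", "fy", "cx", "cy" (pixels), "k1" (the pictures are not rectified: a ray, as slopes to the right and down, at radius r is drawn at 1 + k1 r^2 times it, then the intrinsics apply), "extrinsics" (4x4, takes a point from camera to world coordinates); the wrist camera has in their place "tool_from_camera" (4x4, takes a point from camera to tool coordinates, whose origin is the TCP and whose axes are the flange's). Camera axes: x right, y up, looking along -z (the intrinsics and any distortion apply to the point x, -y, -z); pixel columns grow to the right and rows downward; lengths in mm; the calibration is good to about 2 mm. A picture is of the moment at which its call begins: read the wrist's pose just before it. There is no depth.
- ctrl.close_job(): hands the job in; it is judged then, once.
The state is a dict: "t": time; "qpos": joint angles; "qvel": joint speeds; "joint_torque": joint torques, N m; "ee_pos": TCP position; "orientation": TCP orientation; "ft_force": force on the tool from outside, world axes, zero at the start; "moment": the same for the moment, N m; "width": finger opening in mm; "grasp_force": force on a finger pad.
Only numpy, scipy, OpenCV 4.12 (cv2) and the standard library are available. Lean on these libraries where they do the work, as an engineer would, in place of code of your own. Each camera call takes 0.05 s, during which the arm holds its last target. There are 200 camera calls.

TASK

Scrub out the narrow steel beaker with the long bottle brush: push the brush down close to the bottom, up by at least half the beaker's depth and down to the bottom again, then stand the brush back in its tube and let go of it. Then lift the beaker upright about 3 cm clear of the bench and press it squarely into the holder's sprung V-shaped stop with a steady push of about 7 newtons (a little over half of the stop's travel, never slammed), and finish while still holding it there so that a colleague can fasten the clamp. Leave everything else on the bench where it is.

Things in the scene. Friction and masses are not known exactly. Their poses are not given: they have to be found in the camera images.
- beaker: narrow open steel beaker, loose, a plain straight cylinder 56 mm in outer diameter, 100 high, wall 3, inner floor 4 above its underside, about 0.2 kg. Origin at the centre of its underside, z up. It stands on the bench, and can be gripped across its outside near the rim.
- brush: long bottle brush, loose, about 0.06 kg, 215 long, standing upright head down in its tube. From the tip up: pale bristle head 33 diameter and 72 long (its solid part 30), thin wire, then a wooden handle 18 in diameter from 130 to 215. Origin at the centre of the flat lower end of the head, z along the brush towards the handle.
- brush_tip (a point): centre of the lower end of the brush head (the brush's origin)
- stand: the brush's tube, grey plastic, fixed: 90 high on a round foot 90 across, inner diameter 42, flaring to 58 over the top 20; inner floor 5 above the bench. Origin at the centre of its underside, z up.
- holder: clamp holder, fixed on the bench: grey base, aluminium column (its top 122 high) and in front of it the black sprung V stop. Origin on the bench straight below the bottom line of the V with the spring relaxed; x is level and is the direction in which to push the beaker, z up. Base and column begin 40 mm behind the origin (x 40 to 130); nothing stands under the place of the beaker.
- stop_face (a point): middle of the bottom line of the V stop, 87.5 above the bench, moving with the stop. The V is two upright plates from 60 to 115 above the bench, 48 wide over all and each 30 degrees off square, open towards the holder's -x. The beaker's axis is 32 mm in front of this line (holder -x) when it touches both plates.
- stop (a joint): travel of the V stop along the holder's +x, in m: 0 relaxed, 0.030 at its end. It is a spring of 400 N per m with no preload: 7 N is 0.0175.
- dish: bystander, to be left alone: shallow white ceramic dish, 60 across, 20 high. Origin at its underside or middle.
- vial: bystander, to be left alone: small amber glass jar with black cap, 26 across, 45 high. Origin at its underside or middle.
- spatula: bystander, to be left alone: steel spatula lying flat, 170 long. Origin at its underside or middle.
- reagent: bystander, to be left alone: white reagent bottle with red cap, 80 across, 170 high. Origin at its underside or middle.
- wide_beaker: bystander, to be left alone: wide glass beaker, 90 across, 110 high. Origin at its underside or middle.
- flat_brush: bystander, to be left alone: flat brush lying on the bench, 170 long. Origin at its underside or middle.
- tin: bystander, to be left alone: plain aluminium can, 60 across, 60 high. Origin at its underside or middle.
Not all that is in view belongs to the job. Of the things like the beaker, leave any that is blue; of the rest the smaller one is meant.

How it is judged (in metres and radians):
On the way, in this order (a step that is already met when the one before it is completed fails the run):
1. the brush head is down near the bottom of the beaker (horizontal distance between brush_tip and beaker below 0.03 m and z of brush_tip in the frame of beaker below 0.03 m and angle between beaker's own z axis and vertical below 0.2 rad), for 0.1 s.
2. the brush is drawn up by at least half the beaker's depth (horizontal distance between brush_tip and beaker below 0.03 m and z of brush_tip in the frame of beaker above 0.05 m and angle between beaker's own z axis and vertical below 0.2 rad), for 0.05 s.
3. the brush is down near the bottom again (all of step 1), for 0.1 s.
4. the brush stands in its tube again, let go (horizontal distance between brush_tip and stand below 0.015 m and height (world z) of brush_tip below 0.02 m and angle between brush's own z axis and vertical below 0.2 rad and contact force between brush and the fingers below 0.1 N), for 0.2 s.
5. the beaker is held off the bench and pressed steadily into the V stop (contact force between beaker and holder between 3.5 and 12 N and value of joint stop between 0.01 and 0.025 m and height (world z) of beaker between 0.012 and 0.055 m and angle between beaker's own z axis and vertical below 0.15 rad and y of beaker in the frame of holder between -0.008 and 0.008 m and contact force between beaker and the fingers above 2 N and linear speed of beaker below 0.02 m/s), for 0.5 s.
At the end, for the whole second after the job is handed in: The fingers hold the beaker upright (within 0.15 rad), its underside 12 to 55 mm above the bench, at rest, centred within 8 mm in the V stop, which it presses in by 10 to 25 mm (a push of 4 to 10 N, contact force 3.5 to 12 N); the brush stands in its tube, let go (all of step 4 and all of step 5); the arm keeps its last pose, push and grip.
It fails at once if the beaker is slammed into the holder (over 22 N) (contact force between beaker and holder above 22 N).
It fails at once if a bystander is moved by more than 30 mm (distance of any of dish, vial, spatula, reagent, wide_beaker, flat_brush, tin from where it was at the start of the episode above 0.03 m).
It also fails if it takes over 72 s, if anything falls off the work surface, if the arm or the gripper's body presses on something with over 40 N, if the wrist force passes 120 N, or if a joint passes its speed limit or range.

## Working session

There is one attempt and no reset: what is moved stays moved. The work goes in short steps, Python scripts to look and compute and a tool call to move; the robot and the scene stay as the last step left them, time stands still between calls to the robot, and variables do not carry over. Pictures are saved under pics/ and viewed, at most 14 in all, crops included, and the job is handed in when it is done.

Besides the shell and the picture viewer there is one more tool, called as name([rows], argument=value, ...), one row to a line, values as JSON. servo_tool: Moves the arm, as the interface text tells. Its arguments: {"type":"object","properties":{"increments":{"type":"array","items":{"type":"array","items":{"type":"number"}}}},"required":["increments"]}

```bash
mkdir -p pics; cat > h.py <<'E'
import numpy as np,cv2
from scipy.spatial.transform import Rotation as R
from workcell import ctrl
def snap(name,fn=None):
    o=ctrl.get_obs(); d=ctrl.get_image(name)
    if 'extrinsics' in d: T=np.array(d['extrinsics'])
    else:
        W=np.eye(4); W[:3,:3]=R.from_rotvec(o['orientation']).as_matrix(); W[:3,3]=o['ee_pos']
        T=W@np.array(d['tool_from_camera'])
    d['T']=T
    if fn: cv2.imwrite('pics/'+fn,d['image'][:,:,::-1])
    np.savez('pics/'+(fn or name)+'.npz',T=T,k=[d['fx'],d['fy'],d['cx'],d['cy'],d['k1']],im=d['image'])
    return d
def load(fn): 
    z=np.load('pics/'+fn+'.npz'); return z['T'],z['k']
def px2w(c,u,v,z):
    T,(fx,fy,cx,cy,k1)=c
    p=cv2.undistortPoints(np.array([[[u,v]]],float),np.array([[fx,0,cx],[0,fy,cy],[0,0,1]]),np.array([k1,0,0,0,0.])).ravel()
    d=T[:3,:3]@[p[0],-p[1],-1]; o=T[:3,3]
    return o+d*(z-o[2])/d[2]
def w2px(c,P):
    T,(fx,fy,cx,cy,k1)=c
    q=np.linalg.inv(T)@np.append(P,1); x,y=q[0]/-q[2],-q[1]/-q[2]; s=1+k1*(x*x+y*y)
    return np.array([fx*x*s+cx,fy*y*s+cy])
E
python3 - <<'E'
from h import *
for n in ['scene','side','wrist']:
    d=snap(n,n+'0.png'); print(n,d['T'].round(2).tolist(),d['fx'],d['k1'])
print(ctrl.get_obs())
E
```

```text
scene [[0.85, -0.29, 0.45, 1032.77], [0.53, 0.48, -0.7, -812.12], [-0.01, 0.83, 0.56, 735.5], [0.0, 0.0, 0.0, 1.0]] 407.5959229323035 -0.06428789476975125
side [[-0.87, 0.36, -0.34, 68.3], [-0.5, -0.65, 0.58, 737.57], [-0.01, 0.67, 0.74, 1027.79], [0.0, 0.0, 0.0, 1.0]] 398.6243878706486 0.02796491908026817
wrist [[1.0, -0.0, 0.0, 624.05], [0.0, 0.97, 0.25, 69.02], [-0.0, -0.25, 0.97, 382.76], [0.0, 0.0, 0.0, 1.0]] 334.516624331538 -0.042627244089424136
{'t': 0.15, 'qpos': array([-1.90266216e-02,  4.23657109e-01,  1.63046109e+00,  8.95830559e-06,
        1.08857925e+00, -1.89844690e-02]), 'qvel': array([ 4.52108208e-04, -1.88872200e-03, -3.33808762e-03,  1.25220147e-04,
       -7.78616046e-04,  3.55671781e-05]), 'joint_torque': array([ 9.52650989e-04, -5.44981134e+01, -2.73919362e+01,  6.45430083e-02,
        2.04369903e-02, -3.19723256e-05]), 'ee_pos': array([6.24601639e+02, 1.91190197e-02, 2.22106348e+02]), 'orientation': array([-2.22092605e+00, -2.22082320e+00,  1.19429258e-03]), 'ft_force': array([ 0.28839889, -0.4224477 ,  1.05957522]), 'moment': array([-0.03870548,  0.01129898,  0.01709199]), 'grasp_force': 0.0, 'width': 87.72759034670318}
```

View pics/scene0.png

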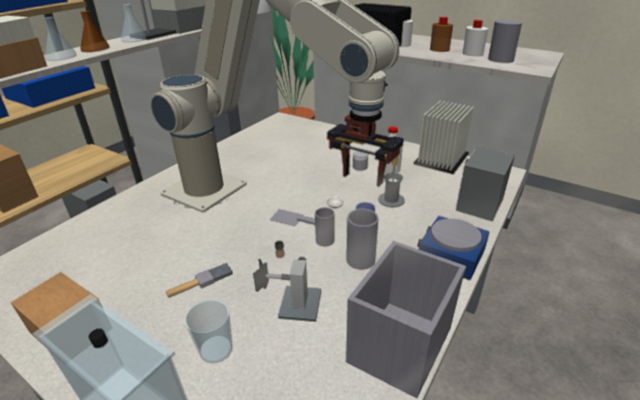

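View pics/side0.png

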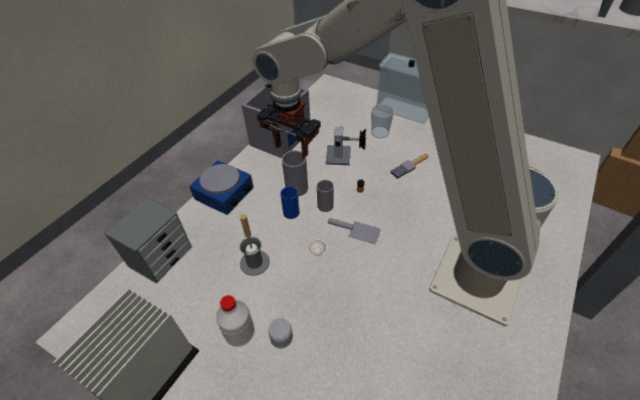

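The scene view shows the small steel beaker at about (325,226), the tube with the brush at (391,190), and the holder at (299,285) with its V at (260,275). The side view shows the same three at (325,195), (253,255) and (340,145), with the blue beaker at (290,203). I'll zoom in for pixel measurements.

```bash
python3 - <<'E'
import cv2,numpy as np
a=cv2.imread('pics/scene0.png')[165:325,245:415]; b=cv2.imread('pics/side0.png')[115:275,225:385]
f=lambda x,r0,c0:cv2.resize(x,(400,int(400*x.shape[0]/x.shape[1])),interpolation=cv2.INTER_CUBIC)
A=cv2.resize(a,None,fx=2.35,fy=2.35,interpolation=cv2.INTER_CUBIC);B=cv2.resize(b,None,fx=2.35,fy=2.35,interpolation=cv2.INTER_CUBIC)
print(A.shape,B.shape)
cv2.imwrite('pics/zoom.png',np.hstack([A,B]))
E
```

```text
(376, 400, 3) (376, 376, 3)
```

View pics/zoom.png

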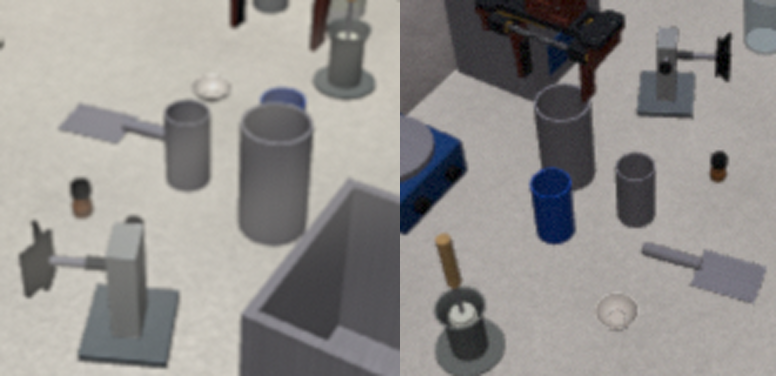

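```bash
python3 - <<'E'
from h import *
S=load('scene0.png');D=load('side0.png')
s=lambda x,y:(245+x/2.35,165+y/2.35)
d=lambda x,y:(225+(x-400)/2.35,115+y/2.35)
def p(n,a,b,z):
    print(n,px2w(S,*s(*a),z).round() if a else'',px2w(D,*d(*b),z).round() if b else '')
p('beaker rim',(187,113),(635,166),100)
p('stand rim',(349,32),(460,306),90)
p('stand foot',(344,82),(470,345),5)
p('handle top',None,(444,238),219)
p('big',(277,122),(563,104),150)
p('blue',None,(552,182),100)
for a in [(102,290),(179,292),(168,362),(82,358)]:p('baseS',a,None,8)
for a in [(641,75),(694,75),(693,115),(640,115)]:p('baseD',None,a,8)
p('coltop',(127,228),(667,35),122)
p('Vc',(42,258),(725,57),87)
p('vial',(81,183),(719,157),45)
p('dish',(211,84),(617,305),20)
E
```

```text
beaker rim [528. -31. 100.] [520. -25. 100.]
stand rim [604. 261.  90.] [593. 275.  90.]
stand foot [601. 267.   5.] [593. 276.   5.]
handle top  [593. 273. 219.]
big [659. -57. 150.] [642. -38. 150.]
blue  [603.  56. 100.]
baseS [ 556. -246.    8.] 
baseS [ 628. -206.    8.] 
baseS [ 670. -292.    8.] 
baseS [ 595. -332.    8.] 
baseD  [ 660. -286.    8.]
baseD  [ 584. -328.    8.]
baseD  [ 540. -242.    8.]
baseD  [ 614. -201.    8.]
coltop [ 602. -255.  122.] [ 605. -271.  122.]
Vc [ 531. -304.   87.] [ 521. -307.   87.]
vial [ 457. -149.   45.] [ 449. -146.   45.]
dish [455. 145.  20.] [454. 139.  20.]
```

servo_tool([
  [0,0,4,0,0,0,1],
  [0,0,8,0,0,0,1],
  [-0.4,4,8,0,0,0,1],
  [-0.8,8,8,0,0,0,1],
  [-1.2,12,8,0,0,0,1],
  [-1.6,16,8,0,0,0,1],
  [-2,20,8,0,0,0,1],
  [-2.4,24,8,0,0,0,1],
  [-2.8,27,8,0,0,0,1],
  [-2.8,27,8,0,0,0,1],
  [-2.8,27,8,0,0,0,1],
  [-2.8,27,8,0,0,0,1],
])

```text
t: 1.15
ee_pos: [596.8, 269.6, 302.2]
orientation: [2.221, 2.222, -0.002]
ft_force: [-0.8, -0.5, 0.3]
width: 87.6
grasp_force: 0.0
```

```bash
python3 - <<'E'
from h import *
snap('wrist','w1.png');snap('scene','s1.png');snap('side','d1.png')
print(ctrl.get_obs()['ee_pos'])
a=cv2.imread('pics/w1.png');s=cv2.imread('pics/s1.png');d=cv2.imread('pics/d1.png')
s=cv2.resize(s[110:210,340:440],(400,400),interpolation=2)[:,:320];d=cv2.resize(d[190:290,200:280],(320,400),interpolation=2)
c=np.vstack([cv2.resize(a,(0,0),fx=.5,fy=.5)])
cv2.imwrite('pics/c1.png',np.vstack([np.hstack([s,d]),cv2.resize(a[:,:],(640,400))])[:600] if 0 else np.hstack([cv2.resize(a[60:360,160:480],(426,400)),np.vstack([s[:,:],])]))
E
```

```text
[597.26021445 268.56776414 302.63428963]
```

View pics/w1.png

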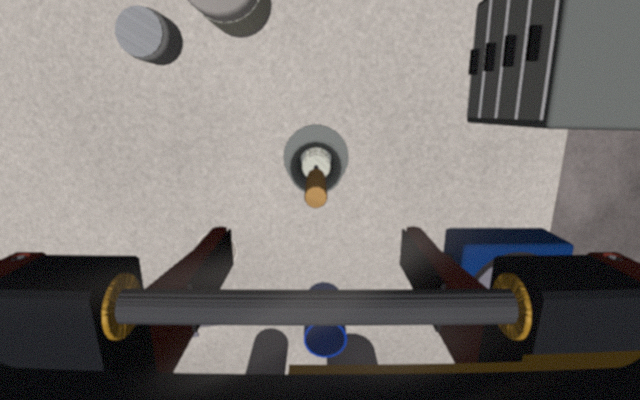

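The wrist view shows the handle top at (316,201), the handle's lower end near (316,172), the head at (316,157) and the tube foot centre at (316,155).

```bash
python3 - <<'E'
from h import *
c=load('w1.png')
for n,u,v,z in [('handle top',316,200,220),('handle low',316,171,135),('head top',316,156,77),('foot',316,155,3),('reag',225,5,120)]: print(n,px2w(c,u,v,z).round(1))
D=load('side0.png');print(px2w(D,228,302,170))
E
```

```text
handle top [596.  274.6 220. ]
handle low [595.9 281.9 135. ]
head top [595.8 289.4  77. ]
foot [595.8 281.3   3. ]
reag [510.5 436.8 120. ]
[496.15038283 469.98075994 170.        ]
```

servo_tool([
  [-0.1,0.8,-3,0,0,0,1],
  [-0.1,0.8,-6,0,0,0,1],
  [-0.1,0.8,-9,0,0,0,1],
  [-0.1,0.8,-12,0,0,0,1],
  [-0.1,0.8,-13.1,0,0,0,1],
  [-0.1,0.8,-13.1,0,0,0,0],
  [-0.1,0.8,-13.1,0,0,0,-0.5],
  [-0.1,0.8,-13.1,0,0,0,-1],
  [-0.1,0.8,-13.1,0,0,0,-1],
  [-0.1,0.8,-13.1,0,0,0,-1],
  [-0.1,0.8,-13.1,0,0,0,-1],
  [-0.1,0.8,-13.1,0,0,0,-1],
  [-0.1,0.8,-13.1,0,0,0,-1],
  [-0.1,0.8,-13.1,0,0,0,-1],
])

```text
t: 2.47
ee_pos: [596.0, 278.1, 171.9]
orientation: [2.221, 2.222, 0.0]
ft_force: [0.1, 0.6, 0.3]
width: 30.9
grasp_force: 0.0
```

servo_tool([
  [0,0,0,0,0,0,-1],
  [0,0,0,0,0,0,-1],
  [0,0,0,0,0,0,-1],
  [0,0,0,0,0,0,-1],
  [0,0,0,0,0,0,-1],
  [0,0,0,0,0,0,-1],
])

```text
t: 2.97
ee_pos: [595.9, 278.0, 171.6]
orientation: [-2.221, -2.221, 0.0]
ft_force: [-0.4, 0.1, 1.0]
width: 17.6
grasp_force: 30.0
```

servo_tool([
  [0,0,1,0,0,0,-1],
  [0,0,3,0,0,0,-1],
  [0,0,5,0,0,0,-1],
  [0,0,7,0,0,0,-1],
  [0,0,9,0,0,0,-1],
  [0,0,11,0,0,0,-1],
  [0,0,13,0,0,0,-1],
  [0,0,13,0,0,0,-1],
  [0,0,13,0,0,0,-1],
  [0,0,13,0,0,0,-1],
])

```text
t: 3.8
ee_pos: [595.4, 277.8, 300.7]
orientation: [-2.221, -2.221, 0.002]
ft_force: [-0.1, -0.5, -1.7]
width: 17.6
grasp_force: 30.0
```

```bash
python3 - <<'E'
from h import *
snap('scene','s2.png');snap('side','d2.png');snap('wrist','w2.png')
p=ctrl.get_obs()['ee_pos'];print(p)
S,D=load('s2.png'),load('d2.png')
q=np.array([596,278,190+130-185])
for c in(S,D): print(w2px(c,q),w2px(c,q+[0,0,72]))
s=cv2.imread('pics/s2.png');d=cv2.imread('pics/d2.png')
s=s[100:220,345:445];d=d[165:285,195:295]
cv2.imwrite('pics/c2.png',cv2.resize(np.hstack([s,d]),(800,480),interpolation=2))
E
```

```text
[595.29816668 277.70731941 299.99654645]
[394.55259945 163.40992415] [396.43601083 142.59844665]
[246.64158045 236.14135578] [242.34737223 219.85634139]
```

View pics/c2.png

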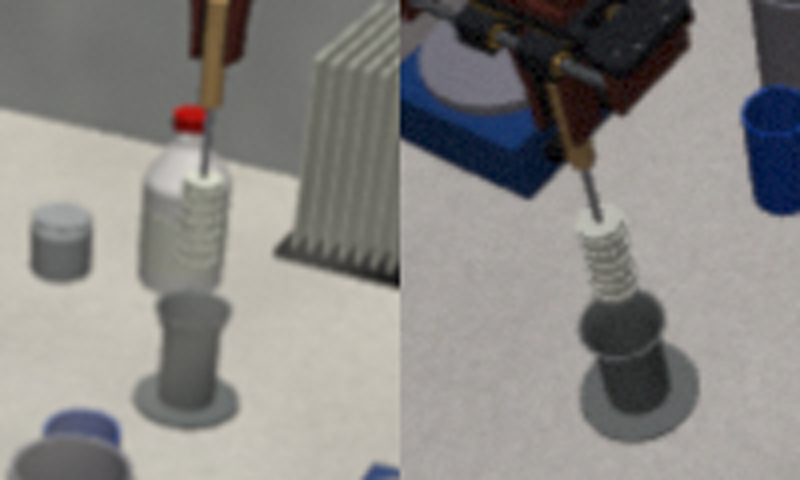

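The composite shows the brush clear of the tube. In the scene view the tip is at about (395,165.5) and the handle's lower end at (397.8,126). In the side view they are at (248.8,238) and (240,205). I'll triangulate from these.

```bash
python3 - <<'E'
from h import *
from scipy.optimize import least_squares as ls
S,D=load('s2.png'),load('d2.png')
def tri(n,a,b):
    r=ls(lambda p:np.r_[w2px(S,p)-a,w2px(D,p)-b],[560,100,100.]);print(n,r.x.round(1),r.fun.round(1))
tri('tip',(395,165.5),(248.75,238.2))
tri('headtop',(396.2,145),(245,219.5))
tri('handlelow',(397.75,126.2),(240.3,205.5))
tri('rim',(393.75,175.5),(250.5,245.5))
tri('foot',(391.75,199.5),(255,263))
s=lambda x,y:(245+x/2.35,165+y/2.35)
d=lambda x,y:(225+(x-400)/2.35,115+y/2.35)
tri('beaker',s(187,113),d(635,166))
tri('beakerbot',s(187.5,176),d(636,212))
tri('vial',s(81,183),d(719,157))
tri('V',s(42,258),d(725,57))
tri('coltop',s(127,228),d(667,35))
# known: tcp check
p=ctrl.get_obs()['ee_pos']; print(w2px(S,p),w2px(D,p))
E
```

```text
tip [594.4 277.4 126.5] [-1.2  0.2 -1.  -0.2]
headtop [596.2 270.9 201.2] [-0.8  0.2 -0.7 -0.1]
handlelow [595.5 274.1 261.7] [-0.5  0.1 -0.4 -0.1]
rim [594.5 276.9  90.6] [-0.9  0.2 -0.8 -0.1]
foot [595.1 276.8  -1.3] [-0.9  0.2 -0.8 -0.1]
beaker [523.7 -27.1  96.1] [-0.5 -0.  -0.6  0. ]
beakerbot [522.7 -26.4   0.7] [-0.5 -0.  -0.5  0. ]
vial [ 452.3 -146.5   42.1] [-0.7 -0.1 -0.9  0.1]
V [ 527.2 -303.2   85.3] [-1.2 -0.2 -1.9  0.4]
coltop [ 604.6 -261.4  128.5] [-0.8 -0.1 -1.2  0.1]
[398.74865441 113.76960728] [236.39671956 196.23740209]
```

servo_tool([
  [-0.9,-3.8,1,0,0,0,-1],
  [-1.8,-7.6,2,0,0,0,-1],
  [-2.7,-11.4,2,0,0,0,-1],
  [-3.6,-15.2,2,0,0,0,-1],
  [-4.5,-19,2,0,0,0,-1],
  [-5.4,-22.8,2,0,0,0,-1],
  [-6.3,-26.6,2,0,0,0,-1],
  [-7.0,-29.4,2,0,0,0,-1],
  [-7.2,-30.5,2,0,0,0,-1],
  [-7.2,-30.5,1,0,0,0,-1],
  [-7.2,-30.5,0,0,0,0,-1],
  [-7.2,-30.5,0,0,0,0,-1],
  [-7.2,-30.5,0,0,0,0,-1],
  [-7.2,-30.5,0,0,0,0,-1],
])

```text
t: 5.12
ee_pos: [524.2, -25.7, 301.2]
orientation: [-2.219, -2.223, 0.001]
ft_force: [-0.5, 0.4, -1.9]
width: 17.7
grasp_force: 30.0
```

```bash
python3 - <<'E'
from h import *
snap('scene','s3.png');snap('side','d3.png');snap('wrist','w3.png')
print(ctrl.get_obs()['ee_pos'])
s=cv2.imread('pics/s3.png')[140:250,275:365];d=cv2.imread('pics/d3.png')[130:240,270:360];w=cv2.imread('pics/w3.png')[110:280,220:420]
r=lambda x:cv2.resize(x,(360,440),interpolation=2)
cv2.imwrite('pics/c3.png',np.hstack([r(s),r(d)]))
E
```

```text
[524.35948704 -26.21996298 301.85963464]
```

View pics/c3.png

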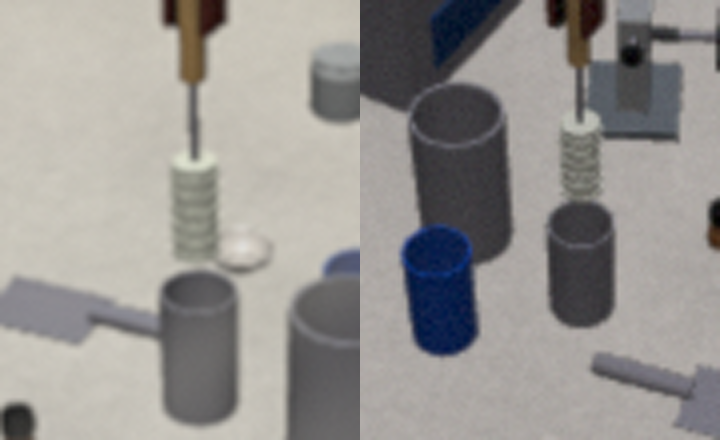

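The head hangs over the beaker mouth in both views. In the scene view the head bottom is at (323.8,203) and the rim centre at (324.8,237.5). In the side view they are at (325.3,178) and (325.3,186).

```bash
python3 - <<'E'
from h import *
from scipy.optimize import least_squares as ls
S,D=load('s3.png'),load('d3.png')
def tri(n,a,b):
    r=ls(lambda p:np.r_[w2px(S,p)-a,w2px(D,p)-b],[560,100,100.]);print(n,r.x.round(1),r.fun.round(1))
s=lambda x,y:(275+x/4,140+y/4)
d=lambda x,y:(270+(x-360)/4,130+y/4)
tri('headtop',s(194,160),d(580,120))
tri('handlelow',s(192,80),d(578,63))
tri('tip',s(195.5,252),d(581,192))
tri('rim',s(199.5,291),d(580.5,223))
tri('bot',s(199.5,404),d(581,304))
E
```

```text
headtop [524.7 -31.5 204.2] [-0.6 -0.  -0.6  0. ]
handlelow [524.  -30.2 262. ] [-0.4 -0.  -0.4  0. ]
tip [523.  -28.6 130.1] [-0.5 -0.  -0.6  0. ]
rim [523.4 -26.1  96.5] [-0.7 -0.  -0.8  0. ]
bot [523.1 -26.2  -3.4] [-0.4 -0.  -0.5  0. ]
```

servo_tool([
  [0,0.1,-1,0,0,0,-1],
  [0,0.1,-2.5,0,0,0,-1],
  [0,0.1,-4,0,0,0,-1],
  [0,0.1,-5.5,0,0,0,-1],
  [0,0.1,-7,0,0,0,-1],
  [0,0.1,-8.5,0,0,0,-1],
  [0,0.1,-10,0,0,0,-1],
  [0,0.1,-11,0,0,0,-1],
  [0,0.1,-11.8,0,0,0,-1],
  [0,0.1,-11.8,0,0,0,-1],
  [0,0.1,-11.8,0,0,0,-1],
  [0,0.1,-11.8,0,0,0,-1],
])

```text
t: 6.27
ee_pos: [524.5, -26.0, 184.3]
orientation: [2.221, 2.221, 0.001]
ft_force: [-0.5, -0.5, -1.2]
width: 17.4
grasp_force: 30.0
```

servo_tool([
  [0,0,0,0,0,0,-1],
  [0,0,1.5,0,0,0,-1],
  [0,0,3,0,0,0,-1],
  [0,0,4.5,0,0,0,-1],
  [0,0,6,0,0,0,-1],
  [0,0,6.8,0,0,0,-1],
  [0,0,6.8,0,0,0,-1],
  [0,0,6.8,0,0,0,-1],
  [0,0,5,0,0,0,-1],
  [0,0,3.5,0,0,0,-1],
  [0,0,2,0,0,0,-1],
  [0,0,1,0,0,0,-1],
  [0,0,0,0,0,0,-1],
  [0,0,-0.2,0,0,0,-1],
  [0,0,-0.2,0,0,0,-1],
  [0,0,-0.2,0,0,0,-1],
  [0,0,-0.2,0,0,0,-1],
])

```text
t: 7.68
ee_pos: [524.5, -26.0, 182.3]
orientation: [2.221, 2.221, 0.001]
ft_force: [0.5, 0.2, -0.2]
width: 17.7
grasp_force: 30.0
```

```bash
python3 - <<'E'
from h import *
snap('scene','s4.png');snap('side','d4.png')
s=cv2.imread('pics/s4.png')[140:250,275:365];d=cv2.imread('pics/d4.png')[130:240,270:360]
r=lambda x:cv2.resize(x,(360,440),interpolation=2)
cv2.imwrite('pics/c4.png',np.hstack([r(s),r(d)]))
print(ctrl.get_obs()['ee_pos'])
E
```

```text
[524.48039122 -26.01139868 182.37217073]
```

View pics/c4.png

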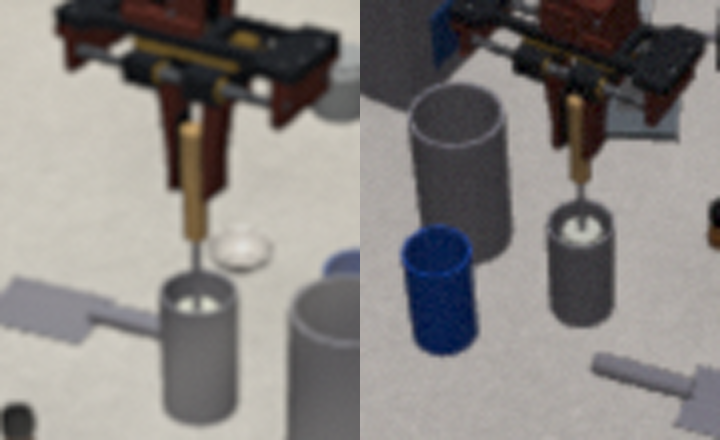

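The head is inside the beaker, with its top visible just below the rim, and the beaker has not moved. Next the brush goes back to its tube.

servo_tool([
  [0,0,2,0,0,0,-1],
  [0,0,4,0,0,0,-1],
  [0,0,6,0,0,0,-1],
  [0,0,8,0,0,0,-1],
  [0,0,10,0,0,0,-1],
  [0,0,12,0,0,0,-1],
  [0,0,13,0,0,0,-1],
  [0.9,3.8,13,0,0,0,-1],
  [1.8,7.6,13,0,0,0,-1],
  [2.7,11.4,13,0,0,0,-1],
  [3.6,15.2,13,0,0,0,-1],
  [4.5,19,13,0,0,0,-1],
  [5.4,22.8,13,0,0,0,-1],
  [6.3,26.6,13,0,0,0,-1],
  [6.9,29.5,13,0,0,0,-1],
  [7.1,30.4,13,0,0,0,-1],
  [7.1,30.4,13,0,0,0,-1],
  [7.1,30.4,12,0,0,0,-1],
  [7.1,30.4,12,0,0,0,-1],
])

```text
t: 9.37
ee_pos: [593.9, 276.2, 299.5]
orientation: [-2.222, -2.22, 0.005]
ft_force: [-0.5, -0.2, -0.8]
width: 17.6
grasp_force: 30.0
```

servo_tool([
  [0,0,-1.2,0,0,0,-1],
  [0,0,-2.4,0,0,0,-1],
  [0,0,-3.6,0,0,0,-1],
  [0,0,-4.8,0,0,0,-1],
  [0,0,-6,0,0,0,-1],
  [0,0,-7.2,0,0,0,-1],
  [0,0,-8,0,0,0,-1],
  [0,0,-8,0,0,0,-1],
])

```text
t: 10.03
ee_pos: [593.8, 277.5, 219.0]
orientation: [-2.22, -2.22, 0.006]
ft_force: [-0.7, -0.2, -0.7]
width: 17.6
grasp_force: 30.0
```

servo_tool([
  [0.1,0,-1.2,0,0,0,-1],
  [0.1,0,-2.4,0,0,0,-1],
  [0.1,0,-3.6,0,0,0,-1],
  [0.1,0,-4.3,0,0,0,-1],
  [0.1,0,-4.6,0,0,0,-1],
  [0.1,0,-4.6,0,0,0,-1],
  [0.1,0,-4.6,0,0,0,-1],
])

```text
t: 10.62
ee_pos: [596.1, 278.1, 175.7]
orientation: [2.221, 2.221, 0.0]
ft_force: [-1.3, -0.0, -1.2]
width: 17.9
grasp_force: 30.0
```

servo_tool([
  [0,0,-0.2,0,0,0,-1],
  [0,0,-0.2,0,0,0,-1],
  [0,0,-0.2,0,0,0,0],
  [0,0,-0.2,0,0,0,1],
  [0,0,-0.2,0,0,0,1],
  [0,0,-0.2,0,0,0,1],
  [0,0,-0.2,0,0,0,1],
  [0,0,-0.2,0,0,0,1],
  [0,0,-0.2,0,0,0,1],
  [0,0,-0.2,0,0,0,1],
  [0,0,2,0,0,0,1],
  [0,0,5,0,0,0,1],
  [0,0,8,0,0,0,1],
  [0,0,11,0,0,0,1],
  [0,0,14,0,0,0,1],
  [0,0,14,0,0,0,1],
  [0,0,14,0,0,0,1],
])

```text
t: 12.03
ee_pos: [596.9, 278.4, 318.0]
orientation: [2.22, 2.22, 0.006]
ft_force: [-0.2, -0.5, -0.5]
width: 87.9
grasp_force: 0.0
```

```bash
python3 - <<'E'
from h import *
snap('side','d5.png');snap('wrist','w5.png');snap('scene','s5.png')
s=cv2.imread('pics/w5.png')[80:240,240:400];d=cv2.imread('pics/d5.png')[190:290,200:300]
S=cv2.imread('pics/s5.png')[230:330,240:340]
r=lambda x:cv2.resize(x,(400,400),interpolation=2)
cv2.imwrite('pics/c5.png',np.hstack([r(s),r(S)]))
o=ctrl.get_obs();print(o['ee_pos'],o['width'],o['qpos'].round(2))
E
```

```text
[595.20486755 277.67360567 314.11778788] 87.77599361939151 [ 0.42  0.39  1.46 -0.    1.29  0.42]
```

View pics/c5.png

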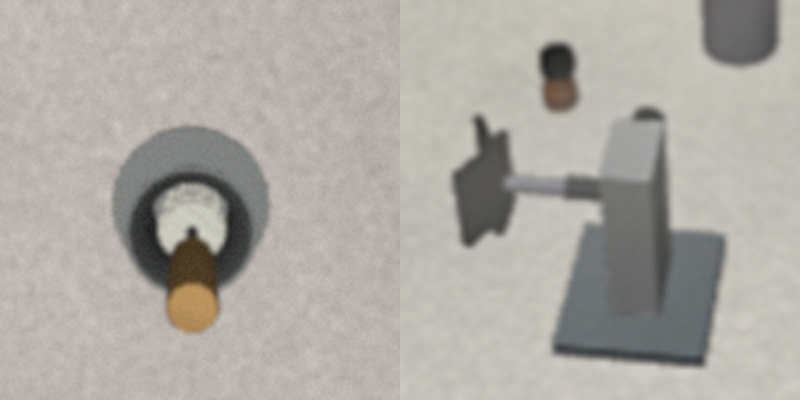

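The wrist view shows the brush standing in its tube, free of the fingers and leaning slightly. The scene crop shows the holder. Next is a close look at the holder from above, with the wrist already turned for the push.

servo_tool([
  [-0.5,-3.6,0,0,0,-4,1],
  [-1,-7.2,0,0,0,-8,1],
  [-1.5,-10.8,0,0,0,-12,1],
  [-2,-14.4,0,0,0,-16,1],
  [-2.6,-18,0,0,0,-20,1],
  [-3.2,-21.6,0,0,0,-24,1],
  [-3.8,-25.2,0,0,0,-28,1],
  [-4.4,-28.8,0,0,0,-32,1],
  [-5,-32.4,0,0,0,-36,1],
  [-5.6,-36,0,0,0,-40,1],
  [-6.2,-39.6,0,0,0,-44,1],
  [-6.8,-43.2,0,0,0,-48,1],
  [-7.4,-46.8,0,0,0,-52,1],
  [-8,-50.4,0,0,0,-56,1],
  [-8.6,-54,0,0,0,-60,1],
  [-9,-57.6,0,0,0,-61,1],
  [-9,-60.3,0,0,0,-61,1],
  [-9,-60.3,0,0,0,-61,1],
  [-9,-60.3,0,0,0,-61,1],
  [-9,-60.3,0,0,0,-61,1],
])

```text
t: 13.85
ee_pos: [505.4, -324.2, 314.3]
orientation: [-3.039, -0.786, 0.002]
ft_force: [-0.1, 0.4, -0.3]
width: 88.2
grasp_force: 0.0
```

```bash
python3 - <<'E'
from h import *
snap('wrist','w6.png')
o=ctrl.get_obs();print(o['ee_pos'],o['width'],o['qpos'].round(2), R.from_rotvec(o['orientation']).as_matrix().round(3).tolist())
E
```

```text
[ 505.69689353 -323.76870741  314.67497783] 87.53140825999712 [-0.59  0.3   1.59  0.    1.25  0.47] [[0.874, 0.485, -0.002], [0.485, -0.874, 0.001], [-0.001, -0.002, -1.0]]
```

View pics/w6.png

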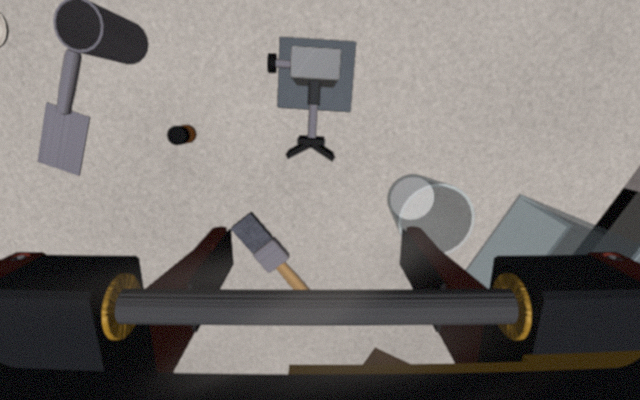

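In the wrist view the V's vertex is at about (311,147), with the plate ends at (288,156) and (333,158). The base corners are at (279,37), (356,42), (351,112) and (277,107), the wide beaker's rim is near (430,215), and the vial is at (180,135).

```bash
python3 - <<'E'
from h import *
c=load('w6.png')
P=lambda u,v,z:px2w(c,u,v,z)
B=[P(*q,8) for q in [(279,37),(356,42),(351,112),(277,107)]]
print('base',np.round(B,0).tolist(),np.mean(B,0).round(1))
for a,b in[(0,3),(1,2)]:
    d=B[a]-B[b];print('xdir',np.degrees(np.arctan2(d[1],d[0])),np.hypot(*d[:2]))
for a,b in[(0,1),(3,2)]:
    d=B[a]-B[b];print('ydir',np.degrees(np.arctan2(d[1],d[0]))-90,np.hypot(*d[:2]))
for n,u,v,z in[('vert',311,148,115),('L',288,155,115),('R',333,157,115),('col',316,63,122),('wide rim',433,210,110),('widebot',412,198,0),('vial',179,135,45),('beaker rim',79,26,100),('flatbr',250,230,10)]: print(n,P(u,v,z).round(1))
L,Rr=P(288,155,115),P(333,157,115);d=L-Rr;print('Vang',np.degrees(np.arctan2(d[1],d[0]))-90,np.hypot(*d[:2]))
E
```

```text
base [[623.0, -201.0, 8.0], [667.0, -292.0, 8.0], [587.0, -331.0, 8.0], [544.0, -240.0, 8.0]] [ 605.2 -265.8    8. ]
xdir 25.90766584374438 88.3367960329261
xdir 26.15820353769164 88.80128713315105
ydir 25.539922517185403 100.00114345260573
ydir 25.276743159313142 100.39347116483125
vert [ 528.5 -303.   115. ]
L [ 509.9 -285.   115. ]
R [ 531.6 -328.4  115. ]
col [ 605.4 -266.5  122. ]
wide rim [ 534.2 -458.8  110. ]
widebot [ 525.3 -472.     0. ]
vial [ 454.5 -149.8   45. ]
beaker rim [521.7 -26.5 100. ]
flatbr [ 368.9 -286.    10. ]
Vang 26.505111509455745 48.52209034177556
```

servo_tool([
  [0.2,3.6,0,0,0,-1.2,1],
  [0.4,7.2,0,0,0,-2.2,1],
  [0.6,10.8,0,0,0,-3.2,1],
  [0.8,14.4,0,0,0,-3.2,1],
  [1,18,0,0,0,-3.2,1],
  [1.3,21.6,-2,0,0,-3.2,1],
  [1.5,25.2,-4,0,0,-3.2,1],
  [1.7,28.8,-6,0,0,-3.2,1],
  [1.7,29.7,-9,0,0,-3.2,1],
  [1.7,29.7,-12,0,0,-3.2,1],
  [1.7,29.7,-14,0,0,-3.2,1],
  [1.7,29.7,-14,0,0,-3.2,1],
  [1.7,29.7,-14,0,0,-3.2,1],
])

```text
t: 14.98
ee_pos: [522.0, -26.8, 175.2]
orientation: [-3.061, -0.704, 0.004]
ft_force: [-0.2, -0.6, 0.5]
width: 87.7
grasp_force: 0.0
```

```bash
python3 - <<'E'
from h import *
snap('wrist','w7.png')
o=ctrl.get_obs();print(o['ee_pos'],np.degrees(np.arctan2(*R.from_rotvec(o['orientation']).as_matrix()[[1,0],0])))
E
```

```text
[523.16969851 -27.2524145  176.41576008] 25.86906421826656
```

View pics/w7.png

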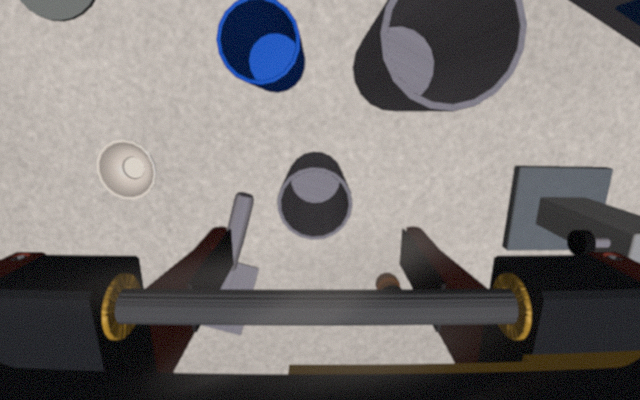

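The rim centre is at about (315,202), midway between the fingers. I'm going down to grip it.

```bash
python3 -c "
from h import *
print(px2w(load('w7.png'),315,201,100))"
```

```text
[525.31577599 -22.77090872 100.        ]
```

servo_tool([
  [0,0,-3,0,0,0,1],
  [0,0,-5,0,0,0,1],
  [0,0,-7,0,0,0,1],
  [0,0,-9,0,0,0,1],
  [0,0,-11,0,0,0,1],
  [0,0,-11.8,0,0,0,1],
  [0,0,-11.8,0,0,0,1],
  [0,0,-11.8,0,0,0,0.5],
  [0,0,-11.8,0,0,0,0.35],
  [0,0,-11.8,0,0,0,0.2],
  [0,0,-11.8,0,0,0,0],
  [0,0,-11.8,0,0,0,-1],
  [0,0,-11.8,0,0,0,-1],
  [0,0,-11.8,0,0,0,-1],
  [0,0,-11.8,0,0,0,-1],
  [0,0,-11.8,0,0,0,-1],
])

```text
t: 16.37
ee_pos: [523.4, -27.9, 58.4]
orientation: [3.062, 0.701, 0.001]
ft_force: [-1.4, 1.2, 7.8]
width: 56.6
grasp_force: 30.0
```

servo_tool([
  [0,0,0.5,0,0,0,-1],
  [0,0,1.5,0,0,0,-1],
  [0,0,3,0,0,0,-1],
  [0,0,5,0,0,0,-1],
  [0,0,7,0,0,0,-1],
  [0,0,8,0,0,0,-1],
  [0,0,8,0,0,0,-1],
  [0,0,8,0,0,0,-1],
])

```text
t: 17.03
ee_pos: [523.1, -28.0, 138.1]
orientation: [3.062, 0.701, 0.002]
ft_force: [-0.2, -0.5, -1.6]
width: 56.7
grasp_force: 30.0
```

servo_tool([
  [-0.6,-3,0,0,0,0,-1],
  [-1.2,-6,0,0,0,0,-1],
  [-1.9,-9,0,0,0,0,-1],
  [-2.6,-12,0,0,0,0,-1],
  [-3.3,-15,0,0,0,0,-1],
  [-4,-18,0,0,0,0,-1],
  [-4.6,-21,0,0,0,0,-1],
  [-5.3,-24,0,0,0,0,-1],
  [-5.9,-27,0,0,0,0,-1],
  [-6.5,-30,0,0,0,0,-1],
  [-6.7,-31,0,0,0,0,-1],
  [-6.7,-31,0,0,0,0,-1],
  [-6.7,-31,0,0,0,0,-1],
  [-6.7,-31,0,0,0,0,-1],
])

```text
t: 18.2
ee_pos: [455.6, -336.4, 136.9]
orientation: [-3.06, -0.702, 0.002]
ft_force: [0.2, 0.3, -1.8]
width: 56.5
grasp_force: 30.0
```

servo_tool([
  [0,0,-1.5,0,0,0,-1],
  [0,0,-3,0,0,0,-1],
  [0,0,-4.5,0,0,0,-1],
  [0,0,-5,0,0,0,-1],
  [0,0,-5,0,0,0,-1],
  [0,0,-5,0,0,0,-1],
])

```text
t: 18.7
ee_pos: [456.3, -337.1, 87.8]
orientation: [-3.061, -0.703, 0.0]
ft_force: [0.1, 0.2, -2.4]
width: 56.7
grasp_force: 30.0
```

```bash
python3 - <<'E'
from h import *
o=ctrl.get_obs();print(o['ee_pos'],np.degrees(np.arctan2(*R.from_rotvec(o['orientation']).as_matrix()[[1,0],0])),o['ft_force'],o['width'])
snap('scene','s8.png');snap('side','d8.png')
p=o['ee_pos']; u=np.array([.9,.435]);v=np.array([-.435,.9]);r=p[:2]-[528.6,-302.9];print(r@u,r@v)
s=cv2.imread('pics/s8.png')[220:340,190:330];d=cv2.imread('pics/d8.png')[80:200,320:460]
f=lambda x:cv2.resize(x,(400,343),interpolation=2)
cv2.imwrite('pics/c8.png',np.hstack([f(s),f(d)]))
E
```

```text
[ 456.27611586 -337.07304692   87.78694462] 25.870751581627157 [ 0.10191519  0.20513007 -2.38305246] 56.66003502430437
-79.95677113713852 0.7051473707078478
```

View pics/c8.png

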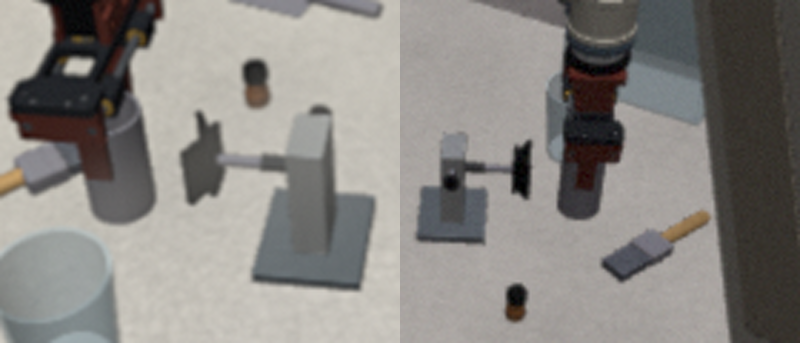

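The beaker is held upright off the bench, about 48 mm short of contact and lined up with the V. I'll approach slowly.

servo_tool([
  [0.9,0.44,0,0,0,0,-1],
  [1.8,0.87,0,0,0,0,-1],
  [2.7,1.3,0,0,0,0,-1],
  [3.4,1.63,0,0,0,0,-1],
  [3.6,1.73,0,0,0,0,-1],
  [3.78,1.82,0,0,0,0,-1],
  [3.96,1.9,0,0,0,0,-1],
  [4.14,1.98,0,0,0,0,-1],
  [4.32,2.07,0,0,0,0,-1],
  [4.5,2.15,0,0,0,0,-1],
  [4.68,2.24,0,0,0,0,-1],
  [4.86,2.33,0,0,0,0,-1],
  [5.04,2.42,0,0,0,0,-1],
  [5.22,2.51,0,0,0,0,-1],
  [5.22,2.51,0,0,0,0,-1],
  [5.22,2.51,0,0,0,0,-1],
  [5.22,2.51,0,0,0,0,-1],
])

```text
t: 20.22
ee_pos: [508.0, -313.0, 87.6]
orientation: [3.062, 0.701, -0.0]
ft_force: [-3.2, -3.2, -1.8]
width: 56.6
grasp_force: 30.0
```

```bash
cat > f.py <<'E'
from h import *
F=[]
for _ in range(4):
    ctrl.get_image('side'); o=ctrl.get_obs(); F.append(o['ft_force'])
f=np.mean(F,0);p=o['ee_pos'];u=np.array([.9,.435]);v=np.array([-.435,.9]);r=p[:2]-[528.6,-302.9]
print('holder x,y',r@u,r@v,'F along x,y,z',f[:2]@u,f[:2]@v,f[2],'z',p[2],o['width'],np.std(F,0),o['moment'])
E
python3 f.py
```

```text
holder x,y -22.838024647905552 -0.14996706936792337 F along x,y,z -3.8860572287326076 -1.618217714266966 -1.884747619138885 z 87.6582697021191 56.652062623140345 [0.5980176  0.18593556 0.40264603] [-0.48409172  0.56596247  0.03763182]
```

servo_tool([
  [0.15,0.06,0,0,0,0,-1],
  [0.3,0.12,0,0,0,0,-1],
  [0.45,0.18,0,0,0,0,-1],
  [0.6,0.24,0,0,0,0,-1],
  [0.74,0.3,0,0,0,0,-1],
  [0.74,0.3,0,0,0,0,-1],
  [0.74,0.3,0,0,0,0,-1],
  [0.74,0.3,0,0,0,0,-1],
  [0.74,0.3,0,0,0,0,-1],
  [0.74,0.3,0,0,0,0,-1],
  [0.74,0.3,0,0,0,0,-1],
])

```text
t: 21.33
ee_pos: [514.8, -309.9, 87.6]
orientation: [-3.062, -0.702, 0.002]
ft_force: [-5.4, -3.9, -0.5]
width: 56.7
grasp_force: 30.0
```

```bash
python3 f.py; python3 - <<'E'
from h import *
snap('scene','s9.png');snap('side','d9.png')
s=cv2.imread('pics/s9.png')[220:340,190:330];d=cv2.imread('pics/d9.png')[80:290,230:430]
f=lambda x:cv2.resize(x,(400,343 if x.shape[0]==120 else 420),interpolation=2)
a=np.zeros((420,400,3),np.uint8);a[:343]=f(s)
cv2.imwrite('pics/c9.png',np.hstack([a,f(d)]))
E
```

```text
holder x,y -15.497548226663865 -0.24669351248159754 F along x,y,z -7.190276068454289 -1.0435707291323164 -0.01882984128862554 z 87.59625554636261 56.617329851883916 [0.57391255 0.5055626  0.15963754] [-0.62018798  1.08653215  0.05401104]
```

View pics/c9.png

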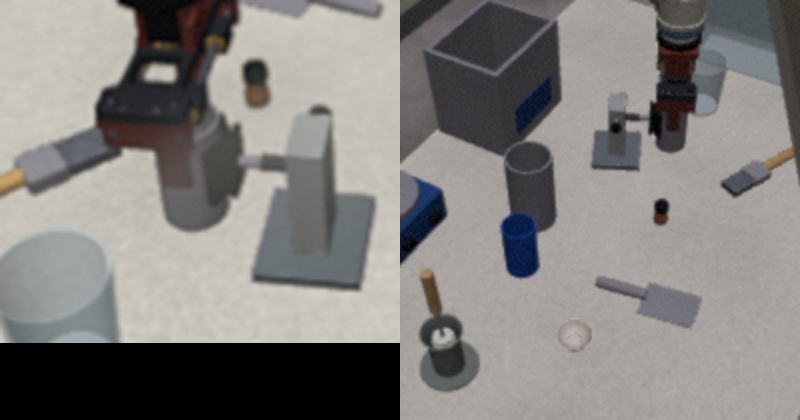

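The beaker is upright in the V with the stop pressed in and about 7.2 N measured. The brush stands in its tube and the bystanders look undisturbed. I'll hold briefly, then hand in.

servo_tool([
  [0,0,0,0,0,0,-1],
  [0,0,0,0,0,0,-1],
  [0,0,0,0,0,0,-1],
  [0,0,0,0,0,0,-1],
  [0,0,0,0,0,0,-1],
  [0,0,0,0,0,0,-1],
  [0,0,0,0,0,0,-1],
  [0,0,0,0,0,0,-1],
  [0,0,0,0,0,0,-1],
  [0,0,0,0,0,0,-1],
])

```text
t: 22.47
ee_pos: [514.7, -309.9, 87.6]
orientation: [-3.062, -0.701, 0.002]
ft_force: [-5.8, -3.8, -0.8]
width: 56.2
grasp_force: 30.0
```

```bash
python3 -c "
from workcell import ctrl
o=ctrl.get_obs();print(o['ft_force'],o['t']);print(ctrl.close_job())"
```

```text
[-5.7930765  -3.82237488 -0.79896954] 22.4667
the job is handed in; nothing more can be done
None
```

The job is handed in at 22.5 s (no verdict was returned): the beaker was scrubbed, the brush stands released in its tube, and the gripper holds the beaker about 3 cm off the bench, pressed into the V stop at about 7 N.

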